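Fit the round nozzle to the clay extruder barrel and lock the bayonet cap

TASK

Seat the round-spouted nozzle flat and square in the square pocket in the muzzle of the upright clay extruder barrel, its flange flush with the rim. Then pass the bayonet cap down over the spout, push it down against the spring and turn it a quarter turn clockwise (seen from above) until it stops, and finish while still gripping the cap, holding it home so I can check it before you let go. Leave the other things on the table where they are.

Things in the scene. Friction and masses are not known exactly. Their poses are not given: they have to be found in the camera images.
- barrel_mouth (a point): Centre of the muzzle rim of the clay extruder barrel, 130 mm above the table; z up, x through its two lugs. Steel tube 54 mm wide, fixed upright in a wooden block 110x110x40 mm; the top 24 mm is an aluminium collar 58 mm wide. In the rim: a square pocket 37x37 mm, sides along x and y, mouth bevelled 2 mm; its floor, a sprung seat, is 6 mm below the rim.
- barrel_lug (a point): Outer end of the barrel's bayonet lug on its x side, 12 mm below the rim, 35.5 mm from the axis. The lug is a round pin 6 mm thick standing 6.5 mm out of the collar; there is another opposite, on the -x side.
- spring_seat (a joint): How far the sprung seat in the pocket is pressed down, in m: 0 at rest, at most 0.0105. It pushes up with 3.6 N at rest and 1.2 N more per mm.
- nozzle_center (a point): Centre (half-way up) of the loose steel nozzle to fit, the one with the ROUND spout: 62 mm tall, 0.09 kg, standing on its flange, z up. Flange square, 34x34x6 mm, corners clipped 4 mm, sides along x and y (any quarter turn fits the pocket); its underside is 31 mm below this point. Spout: round tube 22 mm wide, 56 mm tall. Seated flush, this point is 25 mm above the rim.
- spare_center (a point): Centre of a spare nozzle, the same but with a SQUARE spout 22x22 mm; 62 mm tall; not used, it stays where it is.
- cap_center (a point): Centre (half-way up) of the loose aluminium bayonet cap, 62 mm tall, 0.24 kg, standing on its skirt, z up; underside 31 mm below this point. Upwards: round skirt 72 mm outside, 63 inside, 26 tall; round plate 5 mm; gripping head 31 mm tall. A 29 mm bore for the spout runs through. Inside, a collar presses the flange once this point is 13 mm above the rim; the plate meets the rim at 5 mm.
- cap_head (a point): Centre of the cap's gripping head, 15.5 mm above cap_center: round, 60 mm wide, 31 mm tall, with two upright flats 44 mm apart (41 mm long) facing y and -y, standing on the round plate (72 mm wide).
- cap_slot (a point): Entry of the cap's bayonet slot on its x side, at the skirt's bottom edge, 11 mm wide; another is opposite. Entries must come down over the lugs (cap x along barrel x, either way). With cap_center 5 to 8 mm above the rim the slot lets the cap turn clockwise from above to a stop at 92 degrees; there the slot is 2.5 mm deeper: let up, the cap springs to 10.5 mm and stays locked.
- pinch_bowl: Bystander: clay bowl, 84 mm wide, 40 mm tall; origin under its centre.
- paint_pot: Bystander: small yellow paint jar, 48 mm wide, 50 mm tall; origin under its centre.
- wood_tool: Bystander: flat wooden modelling tool 155 mm long lying on the table along its x axis.
- loop_tool: Bystander: trimming tool with a wire loop, 155 mm long, lying on the table along its x axis.
- blank_plate: Bystander: flat steel blanking plate, 34 x 34 x 6 mm, without a spout; origin under its centre.
- clay_cone: Bystander: small clay cone, 54 mm wide, 54 mm tall; origin under its centre.

How it is judged:
By the outcome, as a careful person would: the job done as asked, in the order asked, and still so for the second after the job is handed in, while the arm keeps its last pose, push and grip.
It also fails if it takes over 61 s, if anything falls off the work surface, if the arm or the gripper's body presses on something with over 40 N, if the wrist force passes 120 N, or if a joint passes its speed limit or range.

ROBOT

A 6-joint arm with a two-finger parallel gripper is mounted at the origin on the work surface. World frame = base frame: x ahead of the robot, y to its left, z up, the work surface at z = 0. Lengths are in m, angles in degrees, forces in N, time in s.
With the tool pointing down it reaches from about 0.3 to 0.775 m from the base axis. Payload 14.6 kg.
Tool frame: the origin (TCP) lies at the very end of the fingers, on their centre line; the grasp point (between the pads) lies 19 mm behind it; z points along the fingers, y is the line along which they close (so a half turn about z gives the same grasp; the last joint's range is limited). The gripper opens to 94 mm and grips with 3 to 60 N. Pads are 16 mm wide; open, the fingers measure 119 mm over their backs; the gripper's body (75 mm by 177 mm) begins 78 mm behind the grasp point.
Start: joints at [-73.373, 17.183, 87.147, -0, 75.671, -3.816], TCP at [0.192, -0.515, 0.205] pointing down, gripper open.
Joint ranges: [-173.82, 173.82], [-45.26, 126.66], [13.44, 144.39], [-59.66, 239.66], [0, 175.72], [-146.38, 146.38]. Speed limits (degrees/s): [127.2, 127.2, 147.25, 180, 180, 180].

INTERFACE

Orientations are given as [roll, pitch, yaw] about the fixed x, y, z axes, in that order (R = Rz(yaw) Ry(pitch) Rx(roll)).
In Python, from station import robot gives the robot as it stands.
- The arm moves only by the shell command python3 -m creep 'ROWS' [FORCE]. ROWS is text: rows parted by semicolons, each of 7 numbers parted by spaces: the shift along the tool's x, y, z in cm, then the turn, a rotation vector about the tool's x, y, z in rad, then the finger opening in cm, from 0 to 9.4. In form: x y z ax ay az claw; .... A call has 1 to 8 rows; each row shifts and turns the commanded pose from where the row before left it, along the tool's axes as they then stand; what a row does not reach is not made up. A row lasts 1/10 s, in which the tool goes at most 50 mm and 8.59 degrees, less where a joint would pass 70% of its speed; a pose out of reach is approached as far as the arm can. A call with a gripper value outside its range is refused whole. The fingers move at their own pace and stop on an object; FORCE is the grip in N (left out, the last holds). Time passes only in rows, so rows that do not move let the fingers close. It gives the time, the measured TCP pose, the force, the opening and the grip force at its end, in the units of the state.
- robot.read_state(): the state, without advancing time (a new reading comes with each control period).
- robot.snapshot(name): name is "scene" or "top" or "wrist"; returns (picture, depth): 400x640x3 uint8, red, green, blue; 400x640 float32, m along the optical axis (not along the pixel's ray), 0 where there is no reading.
- robot.camera_info(name): a dict with "mtx" (3x3 intrinsics, pixels), "extrinsics" (4x4, takes a point from world to camera coordinates); the wrist camera has in their place "mount" (4x4, takes a point from camera to tool coordinates, whose origin is the TCP and whose axes are the flange's). Camera axes: x right, y up, looking along -z (the intrinsics and any distortion apply to the point x, -y, -z); pixel columns grow to the right and rows downward; lengths in m; the calibration is good to about 2 mm. A picture is of the moment at which its call begins: read the wrist's pose just before it. camera_info takes no time and is no camera call.
- robot.sign_off(): hands the job in; it is judged then, once.
The state is a dict: "clock": time; "joint_pos": joint angles; "joint_velocities": joint speeds; "joint_efforts": joint torques, N m; "position": TCP position; "eef_rot": TCP orientation; "wrist_force": force on the tool from outside, world axes, zero at the start; "torque": the same for the moment, N m; "gripper_width": finger opening in m; "finger_force": force on a finger pad.
Only numpy, scipy, OpenCV 4.12 (cv2) and the standard library are available. Lean on these libraries where they do the work, as an engineer would, in place of code of your own. Each camera call takes 0.05 s, during which the arm holds its last target. There are 200 camera calls.

## Working session

There is one attempt and no reset: what is moved stays moved. The work goes in short steps, Python scripts to look and compute and a shell command to move; the robot and the scene stay as the last step left them, time stands still between calls to the robot, and variables do not carry over. Pictures are saved under pics/ and viewed, at most 10 in all, crops included, and the job is handed in when it is done.

```bash
mkdir -p pics; ls
cat > h.py <<'E'
import numpy as np, cv2
from station import robot
from scipy.spatial.transform import Rotation as R
def snap(n,save=None):
    s=robot.read_state(); im,d=robot.snapshot(n)
    if save: cv2.imwrite('pics/'+save+'.png',im[:,:,::-1])
    return s,im,d
def cam(n,s=None):
    c=robot.camera_info(n); K=np.array(c['mtx'])
    if 'extrinsics' in c: T=np.linalg.inv(np.array(c['extrinsics']))
    else:
        W=np.eye(4); W[:3,:3]=R.from_euler('xyz',s['eef_rot'],degrees=True).as_matrix(); W[:3,3]=s['position']
        T=W@np.array(c['mount'])
    return K,T,c
def cloud(K,T,d):
    v,u=np.mgrid[:d.shape[0],:d.shape[1]]
    P=np.stack([(u-K[0,2])/K[0,0]*d,-(v-K[1,2])/K[1,1]*d,-d],-1)
    return P@T[:3,:3].T+T[:3,3]
def ray(K,T,u,v,z):
    r=T[:3,:3]@np.array([(u-K[0,2])/K[0,0],-(v-K[1,2])/K[1,1],-1]); o=T[:3,3]
    return o+r*(z-o[2])/r[2]
E
python3 - <<'E'
from h import *
for n in ('scene','top','wrist'):
    s,im,d=snap(n,n+'0'); print(n,robot.camera_info(n)); np.save(n+'0.npy',d)
print(s)
E
```

```text
pics
scene {'mtx': array([[381.00372181,   0.        , 320.42633336],
       [  0.        , 381.00372181, 198.15122123],
       [  0.        ,   0.        ,   1.        ]]), 'extrinsics': array([[-0.29301846,  0.95609166, -0.00537789,  0.14914286],
       [-0.65043296, -0.19521269,  0.73404971,  0.25449607],
       [ 0.70076897,  0.21858807,  0.67907445, -1.21673431],
       [ 0.        ,  0.        ,  0.        ,  1.        ]])}
top {'mtx': array([[363.13907955,   0.        , 325.73300431],
       [  0.        , 363.13907955, 196.14950461],
       [  0.        ,   0.        ,   1.        ]]), 'extrinsics': array([[ 0.0240721 , -0.99925784,  0.0300718 , -0.03131782],
       [ 0.99157729,  0.02769461,  0.12652073, -0.56378926],
       [-0.12725966,  0.02677289,  0.99150804, -0.96369122],
       [ 0.        ,  0.        ,  0.        ,  1.        ]])}
wrist {'mtx': array([[321.41497925,   0.        , 315.85505881],
       [  0.        , 321.41497925, 202.12918281],
       [  0.        ,   0.        ,   1.        ]]), 'mount': array([[ 3.13267686e-04,  9.63499310e-01,  2.67710631e-01,
  
[... 286 characters left out ...]
ck': 0.1, 'joint_pos': array([-7.33724421e+01,  1.72137157e+01,  8.71760167e+01,  4.00324161e-04,
        7.56700237e+01, -3.81404035e+00]), 'joint_velocities': array([ 0.00013552, -0.04735192, -0.0489944 ,  0.10767104,  0.08030818,
        0.06875765]), 'joint_efforts': array([ 6.15229237e-04, -5.32650876e+01, -3.53290737e+01,  7.09675415e-02,
        2.35237082e-02, -4.72870818e-05]), 'position': array([ 0.1920387 , -0.51513948,  0.20493627]), 'eef_rot': array([-1.79940402e+02, -4.36178898e-03,  2.04414967e+01]), 'wrist_force': array([ 0.78127885, -0.26223967,  0.05268245]), 'torque': array([-0.0030423 , -0.0655634 ,  0.04938199]), 'finger_force': 0.0, 'gripper_width': 0.09399503924206139}
```

View pics/top0.png

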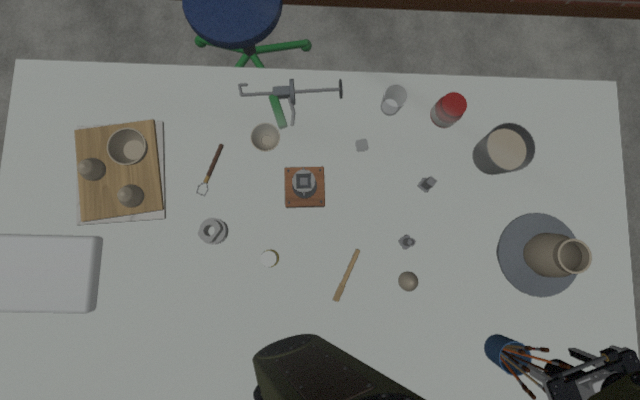

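View pics/scene0.png

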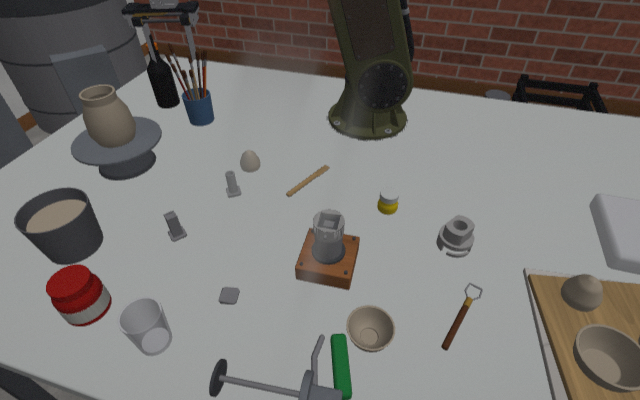

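The top view shows the barrel at about (304,184), the cap at (212,231), the nozzles at (407,241) and (427,184), and the blank plate at (362,145). I'll zoom in to tell the nozzles apart.

Run:
```python
from h import *
t=cv2.imread('pics/top0.png'); s=cv2.imread('pics/scene0.png')
def c(i,u,v,r=25,z=8): return cv2.resize(i[v-r:v+r,u-r:u+r],(260,260),interpolation=cv2.INTER_CUBIC)
cv2.imwrite('pics/crops.png',np.vstack([np.hstack([c(t,407,241,15),c(t,427,184,15),c(t,212,231,20)]),np.hstack([c(s,232,183),c(s,174,225),c(t,304,185,25)])]))
for n,pts in (('top',{'cap':(212,231,.06),'A':(407,241,.03),'B':(427,184,.03),'barrel':(304,183,.13)}),):
    K,T,_=cam(n); d=np.load(n+'0.npy'); P=cloud(K,T,d)
    for k,(u,v,z) in pts.items(): 
        p=P[v-22:v+22,u-22:u+22].reshape(-1,3); print(k,ray(K,T,u,v,z))
        for lo in (.02,.045,.1):
            q=p[(p[:,2]>lo)]; 
            if len(q)>5: print('  z>',lo,len(q),q.mean(0).round(4),q.min(0).round(4),q.max(0).round(4))
```

```text
cap [0.46061627 0.28097608 0.06      ]
  z> 0.02 552 [0.4606 0.2785 0.0684] [0.4263 0.0101 0.0211] [0.497  0.3247 1.0278]
  z> 0.045 316 [0.4612 0.2778 0.0963] [0.4342 0.0101 0.0452] [0.4919 0.3173 1.0278]
  z> 0.1 12 [0.4372 0.0101 1.0278] [0.4372 0.0101 1.0278] [0.4372 0.0101 1.0278]
A [ 0.44730806 -0.24303165  0.03      ]
  z> 0.02 81 [ 0.445  -0.234   0.0857] [ 0.4363 -0.254   0.0205] [0.4555 0.0101 1.0278]
  z> 0.045 54 [ 0.4449 -0.2305  0.1105] [ 0.4365 -0.254   0.0454] [0.4552 0.0101 1.0278]
B [ 0.60752887 -0.30026137  0.03      ]
  z> 0.02 122 [ 0.5942 -0.2737  0.1321] [ 0.4372 -0.3144  0.0202] [0.6252 0.0101 1.0278]
  z> 0.045 94 [ 0.5907 -0.2675  0.1615] [ 0.4372 -0.3144  0.0452] [0.6252 0.0101 1.0278]
  z> 0.1 10 [0.4372 0.0101 1.0278] [0.4372 0.0101 1.0278] [0.4372 0.0101 1.0278]
barrel [0.58400425 0.04102281 0.13      ]
  z> 0.02 1509 [0.5862 0.0423 0.072 ] [ 0.4372 -0.0124  0.0327] [0.646  0.1008 1.0278]
  z> 0.045 583 [0.583  0.0422 0.1245] [0.4372 0.001  0.045 ] [0.6326 0.0883 1.0278]
  z> 0.1 464 [0.586  0.0427 0.1432] [0.4372 0.0101 0.1011] [0.6252 0.0714 1.0278]
```

View pics/crops.png

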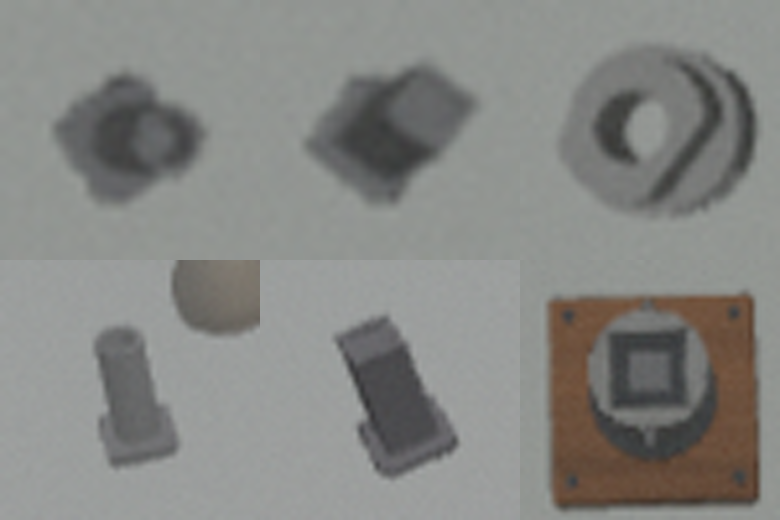

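The upper-left crops show that nozzle A at (407,241) has the round spout. B at (427,184) is the square spare. Before moving, I'll check obstacle heights near the arm.

Run:
```python
from h import *
K,T,_=cam('top'); P=cloud(K,T,np.load('top0.npy'))
for (a,b,c,d) in [(480,330,555,400),(525,230,595,285),(470,120,530,175),(395,230,420,250),(375,80,470,130)]:
    q=P[b:d,a:c].reshape(-1,3); q=q[(q[:,2]<.6)&(q[:,2]>.03)]; print(q.max(0).round(3),q.min(0).round(3),np.percentile(q[:,2],[50,90,98]).round(3))
```

```text
[ 0.217 -0.421  0.346] [ 0.11  -0.635  0.03 ] [0.125 0.322 0.343]
[ 0.486 -0.521  0.215] [ 0.343 -0.678  0.076] [0.149 0.207 0.212]
[ 0.765 -0.433  0.113] [ 0.634 -0.562  0.03 ] [0.081 0.102 0.109]
[ 0.455 -0.234  0.065] [ 0.436 -0.254  0.031] [0.055 0.062 0.063]
[ 0.874 -0.165  0.093] [ 0.78  -0.393  0.03 ] [0.081 0.09  0.092]
```

```bash
python3 -m creep '0 0 -4 0 0 0 9.4;0 0 -4 0 0 0 9.4;0 0 -4 0 0 0 9.4;4.1 -2.1 0 0 0 0 9.4;4.1 -2.1 0 0 0 0 9.4;4.1 -2.1 0 0 0 0 9.4;4.1 -2.1 0 0 0 0 9.4;4.1 -2.1 0 0 0 0 9.4'
python3 -m creep '4.1 -2.1 0 0 0 0 9.4;4.1 -2.1 0 0 0 0 9.4;4.1 -2.1 0 0 0 0 9.4;0 0 4.2 0 0 0 9.4;0 0 4.2 0 0 0 9.4;0 0 4.2 0 0 0 9.4;0 0 4 0 0 0 9.4;0 0 0 0 0 0 9.4'
cat > noz.py <<'E'
from h import *
import sys
def blob(P,c,lo,hi,r):
    m=(P[:,:,2]>lo)&(P[:,:,2]<hi)&(np.hypot(P[:,:,0]-c[0],P[:,:,1]-c[1])<r)
    return m
if __name__=='__main__':
    s,im,d=snap('wrist',sys.argv[1]); np.save('w.npy',d)
    K,T,_=cam('wrist',s); P=cloud(K,T,d)
    print(s['clock'],s['position'],s['eef_rot'])
    c=np.array([.445,-.244])
    for lo,hi in ((.055,.07),(.003,.01),):
        m=blob(P,c,lo,hi,.04); q=P[m]; print(lo,len(q),q.mean(0),q.min(0),q.max(0))
        if len(q)>5: print(cv2.minAreaRect((q[:,:2]*1000).astype(np.float32)), cv2.minEnclosingCircle((q[:,:2]*1000).astype(np.float32)))
E
python3 noz.py n1
```

```text
clock: 0.95
position: [0.3484, -0.3438, 0.3254]
eef_rot: [-180.0, -0.0, 20.4]
wrist_force: [0.8, -0.4, 0.0]
gripper_width: 0.0939
finger_force: 0.0
clock: 1.75
position: [0.4387, -0.2421, 0.1551]
eef_rot: [-179.6, 0.3, 20.4]
wrist_force: [-0.0, 0.4, 0.7]
gripper_width: 0.0939
finger_force: 0.0
1.75 [ 0.43874613 -0.2420552   0.15506659] [-179.61117108    0.2890651    20.44622648]
0.055 320 [ 0.44490899 -0.24601821  0.06079067] [ 0.43430045 -0.25669588  0.05516623] [ 0.45550059 -0.23562418  0.06361327]
((444.873291015625, -245.97166442871094), (20.46036720275879, 20.47205924987793), 20.334949493408203) ((444.7698669433594, -246.24282836914062), 10.780517578125)
0.003 504 [ 0.45004417 -0.24420241  0.00593583] [ 0.4243208  -0.2673812   0.00329383] [ 0.46555041 -0.22520146  0.00996042]
((444.3499755859375, -246.38047790527344), (34.438262939453125, 33.891624450683594), 37.11029815673828) ((444.5459899902344, -246.33840942382812), 21.13874053955078)
```

View pics/n1.png

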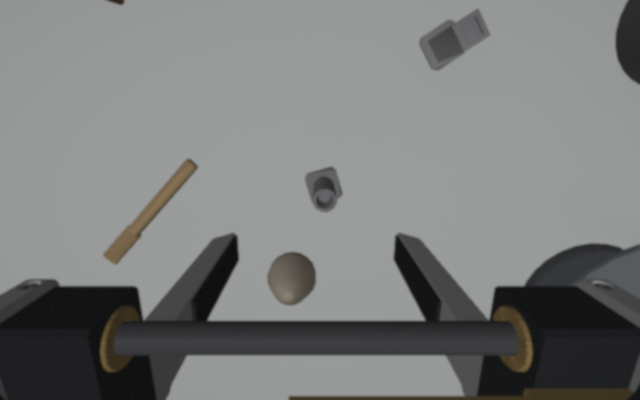

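The wrist view shows the round nozzle at (323,188), with the spare at (450,40) and the cone at (292,277). I'll align with it, lower, and refine the yaw.

```bash
python3 -m creep '0.4 0.6 2 0 0 0 9.4;0 0 2 0 0 -0.145 9.4;0 0 1.5 0 0 -0.145 9.4;0 0 0 0 0 0 9.4;0 0 0 0 0 0 9.4'
cat >> noz.py <<'E'
    m=blob(P,c,.003,.009,.03); q=P[m][:,:2]*1000
    res=[]
    for a in np.arange(0,90,.5):
        t=np.radians(a); r=q@np.array([[np.cos(t),-np.sin(t)],[np.sin(t),np.cos(t)]])
        e=np.percentile(r,[1.5,98.5],axis=0); res.append(((e[1]-e[0]).sum(),a))
    res.sort(); print('yaw',res[:6])
E
python3 noz.py n2
```

```text
clock: 2.3
position: [0.4475, -0.2482, 0.1066]
eef_rot: [179.9, -0.0, 36.8]
wrist_force: [-0.2, -0.5, 0.8]
gripper_width: 0.0942
finger_force: 0.0
2.3 [ 0.44746077 -0.24817397  0.10658304] [ 1.79868376e+02 -4.91123406e-02  3.68035603e+01]
0.055 478 [ 0.44503051 -0.24630327  0.06060501] [ 0.43425492 -0.25701342  0.05500558] [ 0.45534927 -0.2355915   0.06347367]
((444.6781921386719, -246.34703063964844), (21.160213470458984, 21.159101486206055), 84.23253631591797) ((444.64013671875, -246.4437255859375), 10.914754867553711)
0.003 687 [ 0.44943934 -0.24308981  0.00578506] [ 0.4235878  -0.26792158  0.00330465] [ 0.46574203 -0.22528937  0.00990019]
((445.00555419921875, -246.38832092285156), (33.48012924194336, 33.63774490356445), 35.61511993408203) ((444.6194152832031, -246.6248321533203), 21.35872459411621)
yaw [(np.float64(63.882066198098755), np.float64(35.5)), (np.float64(63.97013870666177), np.float64(36.0)), (np.float64(64.013762775787), np.float64(35.0)), (np.float64(64.0696828779486), np.float64(34.0)), (np.float64(64.07997697412029), np.float64(34.5)), (np.float64(64.10222230033509), np.float64(33.5))]
```

```bash
python3 -m creep '-0.12 -0.31 0 0 0 0.022 9.4;0 0 3 0 0 0 6;0 0 3 0 0 0 6;0 0 2.05 0 0 0 4;0 0 0 0 0 0 3;0 0 0 0 0 0 2.6;0 0 0 0 0 0 1.5;0 0 0 0 0 0 1.5' 30
python3 -m creep '0 0 0 0 0 0 1.5;0 0 0 0 0 0 1.5;0 0 0 0 0 0 1.5;0 0 0 0 0 0 1.5'
```

```text
clock: 3.15
position: [0.4443, -0.2462, 0.0253]
eef_rot: [179.9, -0.0, 35.8]
wrist_force: [0.2, 0.8, 0.2]
gripper_width: 0.0418
finger_force: 0.0
clock: 3.55
position: [0.4439, -0.2459, 0.0242]
eef_rot: [180.0, -0.0, 35.8]
wrist_force: [-0.5, -0.1, 5.2]
gripper_width: 0.0213
finger_force: 30.0
```

```bash
python3 -m creep '0 0 -4 0 0 0 1.5;0 0 -4.9 0 0 0.125 1.5;0 0 -4.9 0 0 0.125 1.5;0 0 -4.9 0 0 0.125 1.5;0 0 -4.9 0 0 0.125 1.5;0 0 0 0 0 0.125 1.5'
python3 -m creep '1.35 -4.7 0 0 0 0 1.5;1.35 -4.7 0 0 0 0 1.5;1.35 -4.7 0 0 0 0 1.5;1.35 -4.7 0 0 0 0 1.5;1.35 -4.7 0 0 0 0 1.5;1.35 -4.7 0 0 0 0 1.5;0 0 0 0 0 0 1.5;0 0 0 0 0 0 1.5'
cat > bar.py <<'E'
from h import *
import sys
s,im,d=snap('wrist',sys.argv[1]); K,T,_=cam('wrist',s); P=cloud(K,T,d)
print(s['clock'],s['position'],s['eef_rot'],s['joint_pos'].round(0))
c=np.array([.585,.041]); rr=np.hypot(P[:,:,0]-c[0],P[:,:,1]-c[1])
m=(abs(P[:,:,2]-.13)<.003)&(rr<.04); q=P[m][:,:2]*1000
print('rim',len(q),P[m].mean(0),cv2.minEnclosingCircle(q.astype(np.float32)))
x,y=q.T; A=np.c_[2*x,2*y,np.ones(len(x))]
m2=(P[:,:,2]>.108)&(P[:,:,2]<.127)&(rr>.030)&(rr<.045); l=P[m2]*1000
print('lugs',len(l),l.mean(0) if len(l) else 0)
for sgn in (1,-1):
    k=l[(l[:,0]-585)*sgn>0]; print(sgn,len(k),k.mean(0).round(1),k.max(0),k.min(0))
m3=(P[:,:,2]>.115)&(P[:,:,2]<.1265)&(rr<.027); f=P[m3]*1000
print('floor',len(f),f.mean(0),cv2.minAreaRect(f[:,:2].astype(np.float32)))
u8=(m*255).astype(np.uint8); cv2.imwrite('pics/rim.png',u8)
E
python3 bar.py b1
```

```text
clock: 4.15
position: [0.4452, -0.2467, 0.2664]
eef_rot: [179.7, -0.5, -0.3]
wrist_force: [0.3, 0.1, -2.1]
gripper_width: 0.0217
finger_force: 30.0
clock: 4.95
position: [0.5247, 0.0368, 0.2595]
eef_rot: [180.0, 0.1, 0.1]
wrist_force: [-0.2, 0.1, -1.3]
gripper_width: 0.0211
finger_force: 30.0
4.95 [0.52469258 0.03680649 0.25949201] [1.79989063e+02 5.42302265e-02 1.03197074e-01] [ 0. 12. 86. -0. 82. 90.]
rim 1507 [0.59029719 0.04333023 0.12957179] ((589.5692749023438, 43.23045349121094), 29.064468383789062)
lugs 53 [615.56491502  46.21009211 120.12444921]
1 49 [620.5  46.6 120.1] [624.62053294  63.39226542 126.96955102] [606.38102464  42.09295667 112.78512933]
-1 4 [554.9  42.  119.9] [554.9383199   44.21673273 120.43249873] [554.76686492  39.22760131 119.37816169]
floor 1475 [588.96857675  43.5350877  121.83068746] ((583.0335083007812, 42.951744079589844), (50.25395202636719, 37.14884948730469), 3.171198844909668)
```

View pics/b1.png

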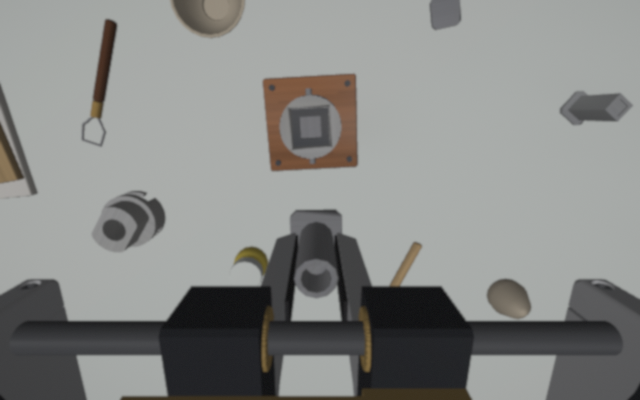

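Barrel rim at (311,126) with its lugs at (309,92) and (312,161); the nozzle is in hand with its flange at (316,222). I'll refine the pocket yaw and the held flange.

```bash
cat > fit.py <<'E'
from h import *
import sys
def pocket(s,im,d,c=(589.5,43.2)):
    K,T,_=cam('wrist',s); P=cloud(K,T,d)
    rr=np.hypot(P[:,:,0]*1000-c[0],P[:,:,1]*1000-c[1])
    m=((rr<34)&(abs(P[:,:,2]-.13)<.0025)).astype(np.uint8)
    cs,_=cv2.findContours(m,cv2.RETR_EXTERNAL,cv2.CHAIN_APPROX_NONE)
    k=max(cs,key=cv2.contourArea); pts=np.array([ray(K,T,u,v,.13)[:2]*1000 for u,v in k[:,0]])
    A=np.c_[2*pts,np.ones(len(pts))]; sol=np.linalg.lstsq(A,(pts**2).sum(1),rcond=None)[0]
    print('outer fit',sol[:2],np.sqrt(sol[2]+sol[:2]@sol[:2]))
    g=cv2.cvtColor(im,cv2.COLOR_RGB2GRAY); f=np.zeros_like(m); cv2.drawContours(f,[k],-1,1,-1); f=cv2.erode(f,np.ones((5,5)))
    t,_=cv2.threshold(g[f>0].reshape(-1,1),0,255,cv2.THRESH_OTSU)
    h=((g<t)&(f>0)).astype(np.uint8)
    cs,_=cv2.findContours(h,cv2.RETR_EXTERNAL,cv2.CHAIN_APPROX_NONE); k=max(cs,key=cv2.contourArea)
    p=np.array([ray(K,T,u,v,.13)[:2]*1000 for u,v in k[:,0]],np.float32); print('pocket dark',t,cv2.minAreaRect(p))
    res=[]
    for a in np.arange(-45,45,.5):
        tt=np.radians(a); r=p@np.array([[np.cos(tt),-np.sin(tt)],[np.sin(tt),np.cos(tt)]])
        e=np.percentile(r,[3,97],axis=0); res.append(((e[1]-e[0]).sum(),a))
    res.sort(); print('pocket yaw',[(round(float(x),1),float(a)) for x,a in res[:5]])
def held(s,d):
    # nozzle in tool coords (mm)
    c=robot.camera_info('wrist'); P=cloud(np.array(c['mtx']),np.array(c['mount']),d)*1000
    m=(np.hypot(P[:,:,0],P[:,:,1])<32)&(P[:,:,2]>12)&(P[:,:,2]<24); q=P[m]
    print('flange tool',len(q),q.mean(0).round(1),q.min(0).round(1),q.max(0).round(1)); 
    if len(q)>20: print(cv2.minAreaRect(q[:,:2].astype(np.float32)))
    m=(np.hypot(P[:,:,0],P[:,:,1])<18)&(P[:,:,2]<-33)&(P[:,:,2]>-42); q=P[m]
    if len(q)>20: print('spout top',len(q),q.mean(0).round(1),cv2.minEnclosingCircle(q[:,:2].astype(np.float32)))
if __name__=='__main__':
    s,im,d=snap('wrist',sys.argv[1]); pocket(s,im,d); held(s,d)
    K,T,_=cam('wrist',s)
    if len(sys.argv)>2: print([ray(K,T,u,v,.118) for u,v in ((309,92),(312,161))])
    z=cv2.resize(im[80:300,210:420],None,fx=2.7,fy=2.7,interpolation=cv2.INTER_CUBIC); cv2.imwrite('pics/'+sys.argv[1]+'z.png',z[:,:,::-1])
E
python3 fit.py b2 1
```

```text
outer fit [589.64907189  43.29342163] 28.583404329697906
pocket dark 100.0 ((589.7506713867188, 43.320709228515625), (36.53551483154297, 36.436561584472656), 5.075747489929199)
pocket yaw [(72.0, 5.5), (72.1, 5.0), (72.2, 4.5), (72.2, 6.0), (72.4, 4.0)]
flange tool 1043 [10.9 -0.7 18.5] [ -3.7 -17.9  12. ] [17.4 16.1 23.8]
((6.924502372741699, -0.9534511566162109), (21.14776611328125, 34.04560089111328), 0.37578561902046204)
spout top 1233 [  1.7  -0.4 -36.9] ((4.027053356170654, -0.06808730214834213), 16.12141990661621)
[array([0.62190673, 0.04286836, 0.118     ]), array([0.5565423 , 0.04021315, 0.118     ])]
```

View pics/b2z.png

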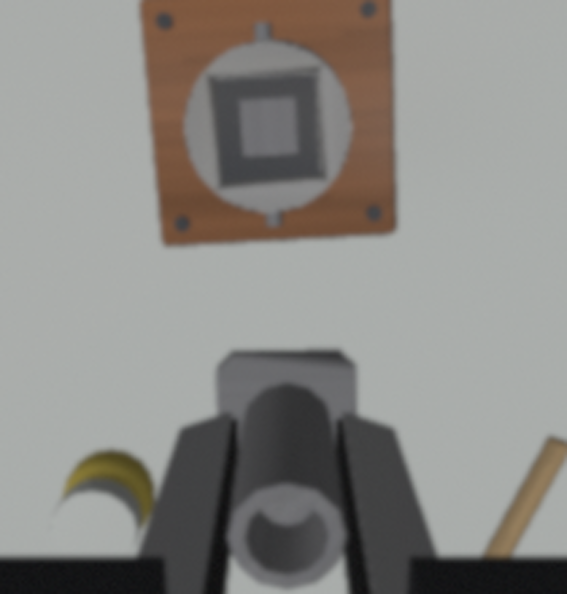

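```bash
python3 -m creep '0 0 0 0 0 -0.077 1.5;3.2 0 0 0 0 0 1.5;3.28 -0.05 0 0 0 0 1.5;0 0 4 0 0 0 1.5;0 0 4 0 0 0 1.5;0 0 1.5 0 0 0 1.5;0 0 0 0 0 0 1.5;0 0 0 0 0 0 1.5'
python3 - <<'E'
from h import *
s,im,d=snap('wrist','b3'); print(s['position'],s['eef_rot'])
cv2.imwrite('pics/b3z.png',cv2.resize(im[120:300,220:420],None,fx=3,fy=3,interpolation=cv2.INTER_CUBIC)[:,:,::-1])
E
```

```text
clock: 5.85
position: [0.5897, 0.0405, 0.166]
eef_rot: [180.0, -0.1, 4.3]
wrist_force: [0.2, -0.5, 0.4]
gripper_width: 0.0214
finger_force: 30.0
[0.58971932 0.04054765 0.16603506] [ 1.79995182e+02 -6.01611547e-02  4.31456926e+00]
```

View pics/b3z.png

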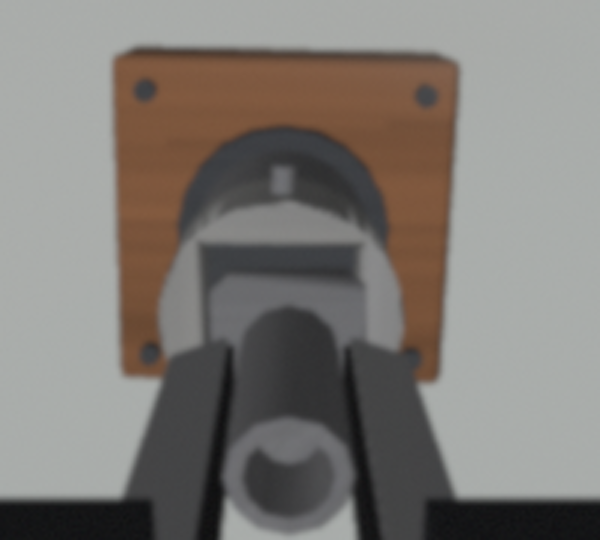

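Yaw matches, and the flange sits about 1.6 mm right of the pocket centre (288 vs 281 px). I'll correct that and lower.

```bash
python3 -m creep '-0.04 -0.18 0 0 0 0 1.5;0 0 0.3 0 0 0 1.5;0 0 0.3 0 0 0 1.5;0 0 0.3 0 0 0 1.5;0 0 0 0 0 0 1.5;0 0 0 0 0 0 1.5'; python3 -m creep '0 0 0.2 0 0 0 1.5;0 0 0.2 0 0 0 1.5;0 0 0.2 0 0 0 1.5;0 0 0 0 0 0 1.5;0 0 0 0 0 0 1.5'
```

```text
clock: 6.5
position: [0.5889, 0.0434, 0.1559]
eef_rot: [-180.0, 0.0, 4.4]
wrist_force: [-0.3, 0.2, -0.2]
gripper_width: 0.0216
finger_force: 30.0
clock: 7.0
position: [0.5889, 0.0434, 0.1499]
eef_rot: [-180.0, 0.0, 4.4]
wrist_force: [0.2, 0.2, 0.1]
gripper_width: 0.0213
finger_force: 30.0
```

```bash
python3 -m creep '0 0 0.1 0 0 0 1.5;0 0 0.1 0 0 0 1.5;0 0 0 0 0 0 1.5;0 0 0 0 0 0 1.5';python3 -m creep '0 0 0.1 0 0 0 1.5;0 0 0 0 0 0 1.5;0 0 0 0 0 0 1.5'
```

```text
clock: 7.4
position: [0.5889, 0.0434, 0.1482]
eef_rot: [180.0, -0.0, 4.4]
wrist_force: [-0.1, -0.2, 2.7]
gripper_width: 0.0214
finger_force: 30.0
clock: 7.7
position: [0.589, 0.0434, 0.1471]
eef_rot: [180.0, -0.0, 4.4]
wrist_force: [-0.9, 0.1, 3.4]
gripper_width: 0.0217
finger_force: 30.0
```

Contact at seat height with the expected spring force. Releasing and checking.

```bash
python3 -m creep '0 0 -0.05 0 0 0 2.6;0 0 0 0 0 0 3.2;0 0 0 0 0 0 4.5;0 0 0 0 0 0 5;0 0 -2 0 0 0 6;0 0 -4 0 0 0 7;0 0 -4 0 0 0 9.4;-4 0 -3 0 0 0 9.4'; python3 -m creep '-3 0 0 0 0 0 9.4;0 0 0 0 0 0 9.4;0 0 0 0 0 0 9.4'
cat > seat.py <<'E'
from h import *
import sys
s,im,d=snap('wrist',sys.argv[1]); K,T,_=cam('wrist',s); P=cloud(K,T,d)
print(s['position'],s['eef_rot'],s['joint_pos'].round())
c=np.array([.5895,.0433]); rr=np.hypot(P[:,:,0]-c[0],P[:,:,1]-c[1]); Z=P[:,:,2]
def pl(m,n):
    q=P[m]; A=np.c_[q[:,:2]-c,np.ones(len(q))]; a=np.linalg.lstsq(A,q[:,2],rcond=None)[0]; print(n,len(q),'z',(a[2]*1000).round(2),'slope deg',np.degrees(a[:2]).round(2))
pl((rr<.0165)&(rr>.0128)&(abs(Z-.13)<.01),'flange'); pl((rr<.0275)&(rr>.0255)&(abs(Z-.13)<.01),'rim')
m=(abs(Z-.186)<.006)&(rr<.03); print('spout',P[m].mean(0),cv2.minEnclosingCircle((P[m][:,:2]*1000).astype(np.float32)))
m=(abs(Z-.13)<.003)&(rr<.035); print('rim c',cv2.minEnclosingCircle((P[m][:,:2]*1000).astype(np.float32)))
u,v=np.array(np.nonzero(rr<.05))[::-1].mean(1).astype(int); r=50
cv2.imwrite('pics/'+sys.argv[1]+'z.png',cv2.resize(im[max(v-r,0):v+r,u-r:u+r],None,fx=5,fy=5,interpolation=cv2.INTER_CUBIC)[:,:,::-1])
E
python3 seat.py s1
```

```text
clock: 8.5
position: [0.5505, 0.0403, 0.2786]
eef_rot: [180.0, -0.0, 4.4]
wrist_force: [-0.8, 0.4, 1.4]
gripper_width: 0.0768
finger_force: 0.0
clock: 8.8
position: [0.5191, 0.038, 0.2778]
eef_rot: [180.0, -0.0, 4.4]
wrist_force: [-0.4, 0.0, -0.5]
gripper_width: 0.0934
finger_force: 0.0
[0.51910678 0.03799038 0.27776678] [ 1.79997621e+02 -4.30548456e-02  4.39437876e+00] [ 0. 11. 86.  0. 84. 86.]
flange 277 z 129.82 slope deg [-0.6  -0.16]
rim 360 z 129.69 slope deg [0.18 0.06]
spout [0.58874502 0.04418556 0.18528119] ((588.79443359375, 44.12716293334961), 10.79124927520752)
rim c ((589.5859985351562, 43.2239990234375), 29.025630950927734)
```

View pics/s1z.png

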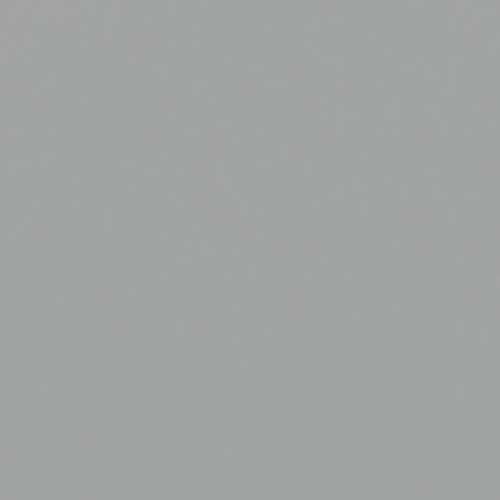

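The numbers show the flange flush with the rim (129.8 vs 129.7 mm) and level; that crop itself missed the target. Next is the cap.

```bash
python3 -m creep '-0.7 -4.1 0 0 0 0 9.4;-0.7 -4.1 0 0 0 0 9.4;-0.7 -4.1 0 0 0 0 9.4;-0.7 -4.1 0 0 0 0 9.4;-0.7 -4.1 0 0 0 0 9.4;-0.6 -4.1 0 0 0 0 9.4;0 0 0 0 0 -0.147 9.4;0 0 0 0 0 -0.147 9.4'
python3 -m creep '0 0 0 0 0 -0.147 9.4;0 0 0 0 0 -0.147 9.4;0 0 0 0 0 -0.147 9.4;0 0 0 0 0 -0.147 9.4;0 0 0 0 0 -0.147 9.4;0 0 0 0 0 -0.147 9.4;0 0 0 0 0 -0.147 9.4;0 0 0 0 0 -0.147 9.4'
python3 -m creep '0 0 2 0 0 -0.147 9.4;0 0 2 0 0 -0.147 9.4;0 0 2 0 0 -0.147 9.4;0 0 2 0 0 -0.147 9.4;0 0 0 0 0 -0.147 9.4;0 0 0 0 0 -0.147 9.4;0 0 0 0 0 0 9.4;0 0 0 0 0 0 9.4'
cat > cap.py <<'E'
from h import *
import sys
s,im,d=snap('wrist',sys.argv[1]); K,T,_=cam('wrist',s); P=cloud(K,T,d)
print(s['clock'],s['position'],s['eef_rot'],s['joint_pos'].round())
c=np.array([.4606,.2800]); rr=np.hypot(P[:,:,0]-c[0],P[:,:,1]-c[1])
m=(abs(P[:,:,2]-.062)<.005)&(rr<.045); q=(P[m][:,:2]*1000).astype(np.float32)
print('head',len(q),P[m].mean(0),cv2.minAreaRect(q),cv2.minEnclosingCircle(q))
res=[]
for a in np.arange(-90,90,.5):
    t=np.radians(a); r=q@np.array([-np.sin(t),np.cos(t)]); e=np.percentile(r,[1,99]); res.append((round(float(e[1]-e[0]),2),float(a),(e.sum()/2).round(1)))
res.sort(); print('flat yaw',res[:6])
m=(P[:,:,2]<.036)&(P[:,:,2]>.02)&(rr<.045); q=(P[m][:,:2]*1000).astype(np.float32); print('plate',len(q),cv2.minEnclosingCircle(q))
E
python3 cap.py c1
```

```text
clock: 9.65
position: [0.4594, 0.2817, 0.2763]
eef_rot: [180.0, 0.1, 21.7]
wrist_force: [-0.6, -0.6, 0.5]
gripper_width: 0.094
finger_force: 0.0
clock: 10.45
position: [0.4599, 0.2805, 0.2765]
eef_rot: [-179.9, 0.0, 89.0]
wrist_force: [-0.1, 0.3, -0.3]
gripper_width: 0.0943
finger_force: 0.0
clock: 11.25
position: [0.4596, 0.2803, 0.1969]
eef_rot: [-180.0, -0.0, 138.9]
wrist_force: [-0.5, 0.1, 0.1]
gripper_width: 0.0942
finger_force: 0.0
11.25 [0.4596256  0.28032433 0.19693763] [-1.79960638e+02 -1.60544157e-02  1.38905799e+02] [ 27.  16.  90.   0.  74. -21.]
head 1724 [0.46119156 0.28943314 0.06172949] ((461.7920837402344, 288.9574890136719), (44.00910568237305, 59.6298828125), 56.71989822387695) ((461.9272766113281, 288.78948974609375), 30.165283203125)
flat yaw [(43.02, -35.0, np.float64(501.6)), (43.03, -33.0, np.float64(493.9)), (43.05, -34.0, np.float64(497.8)), (43.07, -32.5, np.float64(491.9)), (43.09, -34.5, np.float64(499.7)), (43.09, -33.5, np.float64(495.9))]
plate 1177 ((461.9646911621094, 288.8248596191406), 36.151851654052734)
```

```bash
python3 -m creep '0 0 0 0 0 -0.131 9.4;0.28 0.9 2 0 0 0 9.4;0 0 4 0 0 0 9.4;0 0 4 0 0 0 9.4;0 0 0 0 0 0 9.4;0 0 0 0 0 0 9.4'; python3 cap.py c2
```

```text
clock: 11.9
position: [0.4623, 0.2894, 0.0983]
eef_rot: [-180.0, -0.0, 146.6]
wrist_force: [0.2, 0.3, 1.3]
gripper_width: 0.0939
finger_force: 0.0
11.9 [0.46226367 0.28936336 0.0983475 ] [-1.79991843e+02 -4.04224888e-03  1.46568247e+02] [ 28.  23.  94.  -0.  63. -28.]
head 3406 [0.46082131 0.28971399 0.06164361] ((461.9585266113281, 288.9326171875), (44.09835433959961, 60.2003173828125), 56.808197021484375) ((462.2067565917969, 289.3260192871094), 30.377870559692383)
flat yaw [(42.96, -32.5, np.float64(491.8)), (43.01, -34.5, np.float64(499.8)), (43.02, -35.0, np.float64(501.7)), (43.09, -35.5, np.float64(503.5)), (43.11, -34.0, np.float64(497.8)), (43.12, -32.0, np.float64(489.8))]
plate 2180 ((461.8783264160156, 288.7218322753906), 36.282649993896484)
```

```bash
python3 -m creep '0 0 3 0 0 0 9.4;0 0 3 0 0 0 9.4;0 0 0.4 0 0 0 7;0 0 0 0 0 0 5;0 0 0 0 0 0 4.6;0 0 0 0 0 0 4.4;0 0 0 0 0 0 3.5;0 0 0 0 0 0 3.5' 50
python3 -m creep '0 0 0 0 0 0 3.5;0 0 0 0 0 0 3.5;0 0 0 0 0 0 3.5;0 0 0 0 0 0 3.5'
```

```text
clock: 12.75
position: [0.4622, 0.2893, 0.0341]
eef_rot: [180.0, 0.0, 146.7]
wrist_force: [0.2, 0.5, -0.6]
gripper_width: 0.0491
finger_force: 0.0
clock: 13.15
position: [0.4621, 0.2893, 0.0338]
eef_rot: [180.0, 0.0, 146.7]
wrist_force: [-1.2, -0.7, 5.9]
gripper_width: 0.0435
finger_force: 50.0
```

```bash
python3 -m creep '0 0 -2 0 0 0 3.5;0 0 -4.9 0 0 -0.132 3.5;0 0 -4.9 0 0 -0.132 3.5;0 0 -4.9 0 0 -0.132 3.5;0 0 -4.9 0 0 -0.131 3.5;0 0 -4.9 0 0 -0.131 3.5;0 0 0 0 0 0 3.5;0 0 0 0 0 0 3.5'
python3 -m creep '-1.8 -4.2 0 0 0 0 3.5;-1.8 -4.2 0 0 0 0 3.5;-1.8 -4.2 0 0 0 0 3.5;-1.8 -4.2 0 0 0 0 3.5;-1.8 -4.2 0 0 0 0 3.5;-1.8 -4.2 0 0 0 0 3.5;0 0 0 0 0 0 3.5;0 0 0 0 0 0 3.5'
python3 - <<'E'
from h import *
s,im,d=snap('wrist','k1'); np.save('k1.npy',d); print(s['position'],s['eef_rot'],s['joint_pos'].round())
E
```

```text
clock: 13.95
position: [0.4619, 0.2892, 0.2981]
eef_rot: [180.0, 0.0, -175.7]
wrist_force: [1.2, -0.1, -3.1]
gripper_width: 0.0438
finger_force: 50.0
clock: 14.75
position: [0.5885, 0.0454, 0.2957]
eef_rot: [180.0, -0.2, -175.8]
wrist_force: [-0.7, 0.3, -2.7]
gripper_width: 0.0435
finger_force: 50.0
[0.58850922 0.04535916 0.29571881] [ 179.97784007   -0.24567453 -175.8011124 ] [  1.  20.  72.   0.  89. -93.]
```

View pics/k1.png

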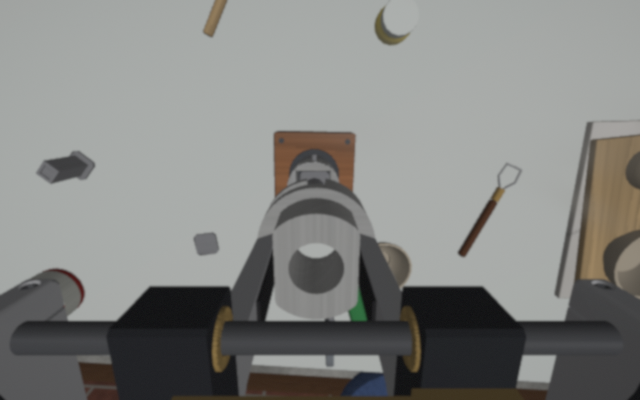

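The cap is held over the barrel, with the lug at (315,157) in line. Fine alignment, then lower in checked steps.

```bash
python3 -m creep '-0.08 -0.27 0 0 0 0 3.5;0 0 2.5 0 0 0 3.5;0 0 2.5 0 0 0 3.5;0 0 1 0 0 0 3.5;0 0 0 0 0 0 3.5;0 0 0 0 0 0 3.5'
python3 -m creep '0 0 0.7 0 0 0 3.5;0 0 0.7 0 0 0 3.5;0 0 0.7 0 0 0 3.5;0 0 0.7 0 0 0 3.5;0 0 0.7 0 0 0 3.5;0 0 0.7 0 0 0 3.5;0 0 0 0 0 0 3.5'
```

```text
clock: 15.4
position: [0.5901, 0.0439, 0.2396]
eef_rot: [-180.0, 0.1, -175.6]
wrist_force: [-0.3, 0.6, -1.7]
gripper_width: 0.0438
finger_force: 50.0
clock: 16.1
position: [0.5894, 0.0435, 0.1952]
eef_rot: [180.0, -0.1, -175.6]
wrist_force: [-0.7, -0.5, -2.0]
gripper_width: 0.0441
finger_force: 50.0
```

```bash
python3 -m creep '0 -0.05 0.7 0 0 0 3.5;0 0 0.7 0 0 0 3.5;0 0 0.7 0 0 0 3.5;0 0 0.6 0 0 0 3.5;0 0 0 0 0 0 3.5'
python3 -m creep '0 0 0.2 0 0 0 3.5;0 0 0.2 0 0 0 3.5;0 0 0.2 0 0 0 3.5;0 0 0.2 0 0 0 3.5;0 0 0 0 0 0 3.5'
python3 -m creep '0 0 0.2 0 0 0 3.5;0 0 0.2 0 0 0 3.5;0 0 0.2 0 0 0 3.5;0 0 0 0 0 0 3.5'
```

```text
clock: 16.6
position: [0.5895, 0.043, 0.1684]
eef_rot: [180.0, -0.1, -175.6]
wrist_force: [0.4, 0.8, -3.7]
gripper_width: 0.0437
finger_force: 50.0
clock: 17.1
position: [0.5897, 0.043, 0.1612]
eef_rot: [180.0, -0.0, -175.6]
wrist_force: [1.5, -0.2, -2.5]
gripper_width: 0.044
finger_force: 50.0
clock: 17.5
position: [0.5897, 0.043, 0.1551]
eef_rot: [180.0, -0.0, -175.6]
wrist_force: [-0.3, -0.5, -2.0]
gripper_width: 0.0434
finger_force: 50.0
```

```bash
python3 -m creep '0 0 0.15 0 0 0 3.5;0 0 0.15 0 0 0 3.5;0 0 0.15 0 0 0 3.5;0 0 0 0 0 0 3.5'
python3 -m creep '0 0 0.15 0 0 0 3.5;0 0 0.15 0 0 0 3.5;0 0 0.15 0 0 0 3.5;0 0 0 0 0 0 3.5;0 0 0 0 0 0 3.5'
```

```text
clock: 17.9
position: [0.5897, 0.043, 0.1507]
eef_rot: [180.0, -0.0, -175.6]
wrist_force: [-0.4, -0.8, -2.3]
gripper_width: 0.0437
finger_force: 50.0
clock: 18.4
position: [0.5898, 0.043, 0.1464]
eef_rot: [180.0, -0.0, -175.6]
wrist_force: [-0.3, 0.3, -2.5]
gripper_width: 0.0435
finger_force: 50.0
```

Entries have passed the lugs with no lateral force. Pressing down against the spring to about 6.5 mm.

```bash
python3 -m creep '0 0 0.15 0 0 0 3.5;0 0 0.15 0 0 0 3.5;0 0 0 0 0 0 3.5' 60
python3 -m creep '0 0 0.15 0 0 0 3.5;0 0 0.15 0 0 0 3.5;0 0 0.1 0 0 0 3.5;0 0 0 0 0 0 3.5;0 0 0 0 0 0 3.5'
```

```text
clock: 18.7
position: [0.59, 0.043, 0.1437]
eef_rot: [-180.0, 0.0, -175.6]
wrist_force: [-0.1, -0.6, 3.1]
gripper_width: 0.0436
finger_force: 60.0
clock: 19.2
position: [0.59, 0.043, 0.14]
eef_rot: [-180.0, 0.0, -175.6]
wrist_force: [-2.1, 0.1, 7.0]
gripper_width: 0.0436
finger_force: 60.0
```

```bash
python3 -m creep '0 0 0.08 0 0 0 3.5;0 0 0 0 0 0.08 3.5;0 0 0 0 0 0.08 3.5;0 0 0 0 0 0.08 3.5;0 0 0 0 0 0 3.5'; python3 -c "
from h import *
s=robot.read_state();print(s['torque'])"
```

```text
clock: 19.7
position: [0.5903, 0.0429, 0.1395]
eef_rot: [180.0, 0.1, 170.4]
wrist_force: [-0.8, -0.8, 7.4]
gripper_width: 0.0436
finger_force: 60.0
[-0.12646865  0.06238074 -0.06339351]
```

```bash
python3 -m creep '0 0 0 0 0 0.12 3.5;0 0 0 0 0 0.12 3.5;0 0 0 0 0 0.12 3.5;0 0 0 0 0 0.12 3.5;0 0 0 0 0 0 3.5'; python3 -m creep '0 0 0 0 0 0.12 3.5;0 0 0 0 0 0.12 3.5;0 0 0 0 0 0.12 3.5;0 0 0 0 0 0.12 3.5;0 0 0 0 0 0.12 3.5;0 0 0 0 0 0 3.5;0 0 0 0 0 0 3.5'; python3 -c "
from h import *
s=robot.read_state();print(s['torque'],s['wrist_force'])"
```

```text
clock: 20.2
position: [0.5902, 0.043, 0.1394]
eef_rot: [180.0, 0.1, 142.9]
wrist_force: [-1.2, 0.0, 8.4]
gripper_width: 0.0437
finger_force: 60.0
clock: 20.9
position: [0.5901, 0.043, 0.1394]
eef_rot: [179.9, 0.0, 108.7]
wrist_force: [-2.1, -0.2, 7.2]
gripper_width: 0.0436
finger_force: 60.0
[-0.0103498   0.3421651  -0.08080443] [-2.13601785 -0.15644226  7.21429943]
```

```bash
t(){ python3 -c "
from h import *
s=robot.read_state();print('T',s['torque'].round(3))"; }; python3 -m creep '0 0 0 0 0 0.08 3.5;0 0 0 0 0 0.08 3.5;0 0 0 0 0 0.05 3.5;0 0 0 0 0 0 3.5;0 0 0 0 0 0 3.5'; t; python3 -m creep '0 0 0 0 0 0.04 3.5;0 0 0 0 0 0.03 3.5;0 0 0 0 0 0 3.5;0 0 0 0 0 0 3.5'; t
```

```text
clock: 21.4
position: [0.5902, 0.0428, 0.1394]
eef_rot: [179.9, 0.0, 96.7]
wrist_force: [-0.7, -1.7, 8.4]
gripper_width: 0.0434
finger_force: 60.0
T [-0.332  0.335 -0.056]
clock: 21.8
position: [0.5903, 0.0427, 0.1394]
eef_rot: [179.9, 0.0, 92.7]
wrist_force: [-1.2, -2.6, 8.5]
gripper_width: 0.0433
finger_force: 60.0
T [-0.387  0.223  0.025]
```

```bash
t(){ python3 -c "
from h import *
s=robot.read_state();print('T',s['torque'].round(3))"; }; for i in 1; do python3 -m creep '0 0 0 0 0 0.02 3.5;0 0 0 0 0 0 3.5;0 0 0 0 0 0 3.5'; t; python3 -m creep '0 0 0 0 0 0.02 3.5;0 0 0 0 0 0 3.5;0 0 0 0 0 0 3.5'; t; python3 -m creep '0 0 0 0 0 0.02 3.5;0 0 0 0 0 0 3.5;0 0 0 0 0 0 3.5'; t; done
```

```text
clock: 22.1
position: [0.5903, 0.0427, 0.1394]
eef_rot: [179.9, 0.0, 91.6]
wrist_force: [-1.8, -2.5, 6.8]
gripper_width: 0.0437
finger_force: 60.0
T [-0.474  0.168  0.1  ]
clock: 22.4
position: [0.5904, 0.0425, 0.1395]
eef_rot: [179.9, 0.1, 90.4]
wrist_force: [-0.1, -4.3, 8.1]
gripper_width: 0.0441
finger_force: 60.0
T [-0.73   0.111  0.399]
clock: 22.7
position: [0.5903, 0.0424, 0.1394]
eef_rot: [179.9, 0.1, 89.3]
wrist_force: [-0.8, -4.7, 7.8]
gripper_width: 0.0436
finger_force: 60.2
T [-0.944  0.075  1.046]
```

Run:
```python
from h import *
s,im,d=snap('scene'); cv2.imwrite('pics/end.png',cv2.resize(im[150:350,150:550],None,fx=2,fy=2)[:,:,::-1]); print(s['torque'],s['position'],s['wrist_force'])
```

```text
[-0.94441685  0.07453448  1.04550671] [0.59034441 0.04242024 0.13941586] [-0.75381949 -4.71795683  7.8265807 ]
```

View pics/end.png

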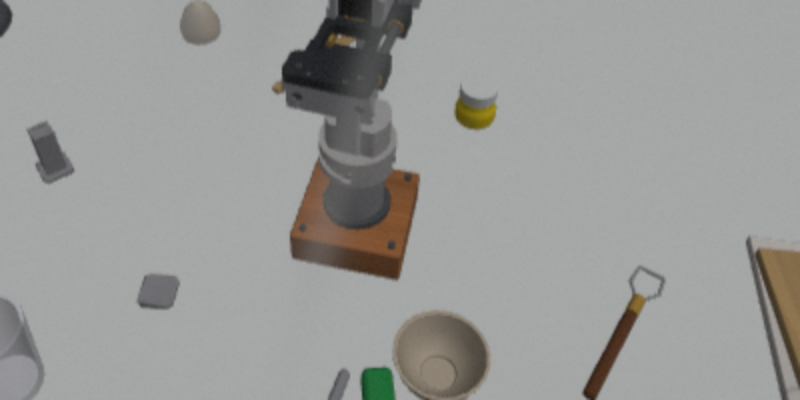

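The cap sits down on the barrel at (358,150), held by the gripper and turned to its stop, and the visible bystanders haven't moved. Handing in.

```bash
python3 -c "
from station import robot
print(robot.sign_off())"
```

```text
the job is handed in; nothing more can be done
None
```

The nozzle is seated flush in the barrel; the cap is pushed down, turned clockwise to its stop and still gripped, held down about 6.6 mm above the rim rather than let up to its 10.5 mm lock.

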